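# Interlock the drained cradle channels round a glass tube

## Task

Put the three loose aluminium channels away on the wooden storage board: first set the one with the glass tube down open side up, midway between the two channels screwed to the board and parallel to them, with the tube still lying along its middle. Then take the two channels from the sloping drainers and set one open side down over each gap, so that its flanges stand inside the two neighbouring channels and lock them together, fully down, level and with all ends about flush. Never let the tube roll or slide out, and leave the other glassware and bottles where they stand.

Things in the scene. Friction and masses are not known exactly. Their poses are not given: they have to be found in the camera images.
- board_mid (a point): fixed wooden board, 180 (x) x 300 (y) x 12 mm, with two U-channels (160 x 66 x 55 high, walls 3) screwed on open-up along x, centred at y = +104 and -104 mm. Point: centre of its top face, midway between them, the middle channel's place; z up. Gaps of 38 mm are then left, centred at y = +52 and -52 mm: the open-down channels are centred there, with 7 mm play either way
- cradle_mid (a point): loose aluminium U-channel, 160 long, 66 wide over flanges, 55 high, walls 3 mm, 200 g, ends open, lying open side up on the bench, the glass tube on two 3 mm ribs along its floor. Point: channel centre, half-way up (27.5 mm above underside). x along its length, y across the flanges, z towards the open side
- tube_mid (a point): round amber glass tube with black caps, 20 mm across, 120 long, 60 g, lying along the middle of the open-up channel; rolls off its ribs if the channel tips sideways about 25 deg, slides out of an end if it tips lengthways. Point: its centre, 12 mm below the channel's centre; x along its length
- cap1_mid (a point): loose aluminium U-channel (160 long, 66 wide, 55 high, walls 3 mm, 200 g), open side down astride a wooden sloping drainer, both flanges hanging free. Point: its centre, half-way up (27.5 mm from closed face). x along its length, rising 35 deg away from the robot; y across flanges; z out through the closed face. Lifting 60 mm along z frees it. Set down, the point is 30.5 mm above the board's top
- cap2_mid (a point): loose aluminium U-channel (160 long, 66 wide, 55 high, walls 3 mm, 200 g), open side down astride a wooden sloping drainer, both flanges hanging free. Point: its centre, half-way up (27.5 mm from closed face). x along its length, rising 35 deg away from the robot; y across flanges; z out through the closed face. Lifting 60 mm along z frees it. Set down, the point is 30.5 mm above the board's top
- drainer1: fixed wooden sloping drainer: foot 150 x 90 mm, tongue 170 long, 44 wide, sloping 35 deg, low end with a small lip towards the robot, high end 165 mm up; origin under the centre of its foot, x level towards the high end. Middle of the tongue's top: 115 mm up
- drainer2: fixed wooden sloping drainer: foot 150 x 90 mm, tongue 170 long, 44 wide, sloping 35 deg, low end with a small lip towards the robot, high end 165 mm up; origin under the centre of its foot, x level towards the high end. Middle of the tongue's top: 115 mm up
- reagent_mid (a point): bystander: white plastic bottle with red cap, 62 mm across, 150 mm tall; point at its centre, half-way up
- beaker_mid (a point): bystander: clear glass beaker, 66 mm across, 75 mm tall; point at its centre, half-way up
- flask_mid (a point): bystander: green conical flask, 84 mm across at the foot, 125 mm tall; point at its centre, half-way up
- washbottle_mid (a point): bystander: white bottle with blue cap, 68 mm across, 170 mm tall; point at its centre, half-way up
- jar_mid (a point): bystander: amber jar with red lid, 60 mm across, 70 mm tall; point at its centre, half-way up
- dish_mid (a point): bystander: white ceramic bowl, 90 mm across, 35 mm tall; point at its centre, half-way up
- cradle: the same open-up channel; origin at its centre, as above
- cap1: the same first open-down channel; origin at its centre, as above
- cap2: the same second open-down channel; origin at its centre, as above
- tube: the same glass tube; origin at its centre, as above
Things that resemble listed ones, but are neither listed nor needed, are in the scene too. What is shaped like the cap1 but turquoise is not meant. Leave any green look-alike of the tube alone.

How it is judged:
By the outcome, as a careful person would: the job done as asked, in the order asked, and still so for the second after the job is handed in, with the robot touching nothing.
It also fails if it takes over 72 s, if anything falls off the work surface, if the arm or the gripper's body presses on something with over 40 N, if the wrist force passes 120 N, or if a joint passes its speed limit or range.

## Robot

A 6-joint arm with a two-finger parallel gripper is mounted at the origin on the work surface. World frame = base frame: x ahead of the robot, y to its left, z up, the work surface at z = 0. Lengths are in m, angles in rad, forces in N, time in s.
With the tool pointing down it reaches from about 0.325 to 0.925 m from the base axis. Payload 3.1 kg.
Tool frame: the origin (TCP) lies on the centre line of the jaws, within the pads' length; the fingertips stand env.finger_overhang ahead of it and the grasp point (between the pads) lies 2 mm behind it (env.finger_overhang is the distance from the TCP to the fingertips, in m); x points along the fingers, y is the direction in which the jaws open and shut, and the axes are right-handed (so a half turn about x gives the same grasp; the last joint's range is limited). The gripper opens to 85 mm and grips with 20 to 120 N. Pads are 22 mm wide; open, the fingers measure 114 mm over their backs; the gripper's body (76 mm by 85 mm) begins 54 mm behind the grasp point. The pads swing forward as they close: fully open they stand 13 mm farther back than shut.
Start: joints at [1.09, 0.217, 1.613, -0, 1.311, -0.112], TCP at [0.225, 0.583, 0.248] pointing down, gripper open.
Joint ranges: [-2.75, 2.75], [-0.78, 2.1], [0.31, 2.55], [-1.13, 4.27], [0.13, 2.63], [-2.58, 2.58]. Speed limits (rad/s): [2.79, 2.79, 3.14, 3.14, 3.14, 3.14].

## Interface

Orientations are given as [roll, pitch, yaw] about the fixed x, y, z axes, in that order (R = Rz(yaw) Ry(pitch) Rx(roll)).
In Python, from workcell import env, cams gives the robot as it stands.
- The arm moves only by the shell command python3 -m jog 'ROWS' [FORCE]. ROWS is JSON, a list of rows, each a list of 3 entries, a list of its own where there are three numbers: the opening, from 0 (shut) to 1 (fully open), then the shift along the tool's x, y, z in mm, then the turn about the tool's x in rad. In form: [[gripper, [dx, dy, dz], twist], ...]. A call has exactly 10 rows; each row shifts and turns the commanded pose from where the row before left it, along the tool's axes as they then stand; what a row does not reach is not made up. A row lasts 1/8 s, in which the tool goes at most 62.5 mm and 10.7 degrees, less where a joint would pass 70% of its speed; a pose out of reach is approached as far as the arm can. A call is refused whole if a number of a shift passes 62.5 or a number of a turn 0.188, either way. A call with a gripper value outside its range is refused whole. The fingers move at their own pace and stop on an object; FORCE is the grip in N (left out, the last holds). Time passes only in rows, so rows that do not move let the fingers close, or fill a call up. It gives the time, the measured TCP pose, the force and the opening at its end, in the units of the state.
- env.state(): the state, without advancing time (a new reading comes with each control period).
- cams.capture(name): name is "scene" or "top"; returns a dict with "image" (480x640x3 uint8, red, green, blue), "depth" (480x640 float32, m along the optical axis (not along the pixel's ray), 0 where there is no reading), "fx", "fy", "cx", "cy" (pixels), "eye" and "orientation" of the camera in the world. Camera axes: x right, y down, z forward; pixel columns grow to the right and rows downward; lengths in m; the calibration is good to about 2 mm. A picture is of the moment at which its call begins.
- env.job_done(): hands the job in, once; it reports no verdict.
The state is a dict: "t": time; "q": joint angles; "joint_velocities": joint speeds; "joint_torque": joint torques, N m; "ee_pos": TCP position; "ee_rot": TCP orientation; "wrist_force": force on the tool from outside, world axes, zero at the start; "wrist_torque": the same for the moment, N m; "gripper_width": finger opening in m.
Only numpy, scipy, OpenCV 4.12 (cv2) and the standard library are available. Lean on these libraries where they do the work, as an engineer would, in place of code of your own. Each camera call takes 0.05 s, during which the arm holds its last target. There are 200 camera calls.

## Working session

There is one attempt and no reset: what is moved stays moved. The work goes in short steps, Python scripts to look and compute and a shell command to move; the robot and the scene stay as the last step left them, time stands still between calls to the robot, and variables do not carry over. Pictures are saved under pics/ and viewed, about 8 in all and at most 12, crops included, and the job is handed in when it is done.

```bash
ls; mkdir -p pics; python3 - <<'E'
from workcell import env,cams
import cv2,numpy as np
print(env.state(), env.finger_overhang)
for n in("scene","top"):
    c=cams.capture(n); np.savez(f'{n}0.npz',**c)
    cv2.imwrite(f'pics/{n}0.png',c['image'][:,:,::-1]); print(n,c['fx'],c['fy'],c['cx'],c['cy'],c['eye'],c['orientation'])
E
```

```text
pics
{'t': 0.0, 'q': array([ 1.08978867e+00,  2.17807998e-01,  1.61493251e+00, -1.17222515e-05,
        1.31123276e+00, -1.12186014e-01]), 'joint_velocities': array([-0.00081506, -0.00123141, -0.00011498, -0.00016306,  0.00266613,
       -0.00090832]), 'joint_torque': array([ 1.08837266e-03, -3.96821702e+01, -3.03865778e+01, -7.14149678e-05,
        9.23214859e-03,  3.00748482e-06]), 'ee_pos': array([0.22494373, 0.58230343, 0.24693563]), 'ee_rot': array([-1.67822629,  1.56841569, -2.0470449 ]), 'wrist_force': array([-0.61431365,  0.41381409, -0.27440952]), 'wrist_torque': array([ 0.01543604,  0.01355499, -0.03356352]), 'gripper_width': 0.0855766651683557} 0.017
scene 558.529677935489 558.529677935489 329.26870153740657 244.9263918914713 [1.27851089 0.33554596 1.36689229] [-2.60034745  0.0106159   1.90485369]
top 611.4090347806703 611.4090347806703 307.20150570256106 240.9884759925071 [0.22911093 0.0451364  1.4874617 ] [-2.92769977e+00 -5.95350392e-04 -1.52888627e+00]
```

View pics/scene0.png

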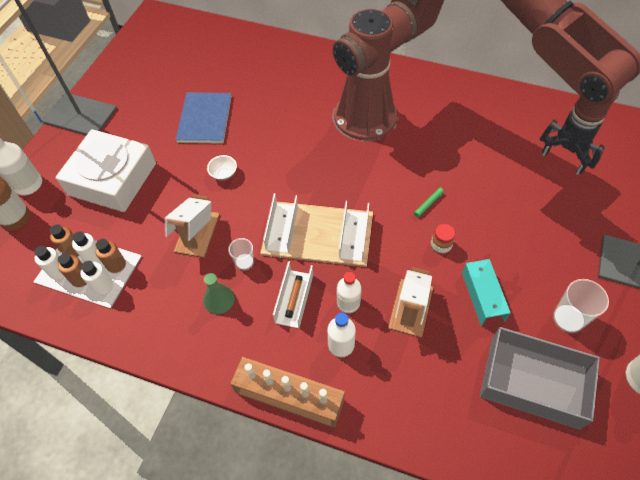

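View pics/top0.png

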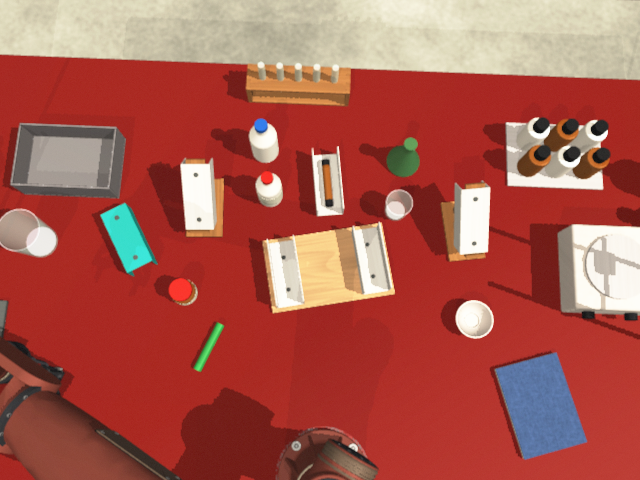

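The scene shows cap1 left (top px 198,195), cap2 right (472,218), the cradle with the amber tube (328,182) and the board (330,267). The turquoise channel and green tube are decoys.

```bash
cat > h.py <<'E'
import numpy as np,cv2
from scipy.spatial.transform import Rotation as R
def cloud(c):
    v,u=np.mgrid[:480,:640]; d=c['depth']
    P=np.stack([(u-c['cx'])/c['fx']*d,(v-c['cy'])/c['fy']*d,d],-1)
    W=P@R.from_euler('xyz',c['orientation']).as_matrix().T+c['eye']
    W[d==0]=np.nan; return W
def rect(p):
    (cx,cy),(w,h),a=cv2.minAreaRect((p[:,:2]*1000).astype(np.float32))
    return np.round([cx,cy,w,h,a],1)
E
python3 - <<'E'
from h import *
C={n:np.load(n+'0.npz') for n in('top','scene')}
W={n:cloud(c) for n,c in C.items()}
t=W['top']
for nm,u,v in [('cap1',198,195),('cap2',472,218),('cradle',328,182),('board',330,267),('reagent',268,188),('wash',264,140),('flask',404,158),('beaker',398,206),('dish',474,318),('jar',182,292)]:
    print(nm,np.round(t[v,u],3))
for nm in W:
    w=W[nm]; b=w[...,2]; print(nm,'table z med',np.nanmedian(b[(abs(b)<.02)]))
cen={'cap1':t[195,198],'cap2':t[218,472],'cradle':t[182,328],'board':t[267,330]}
for n,w in W.items():
  P=w.reshape(-1,3); I=C[n]['image'].reshape(-1,3).astype(int)
  for k,c in cen.items():
    near=np.hypot(P[:,0]-c[0],P[:,1]-c[1])<(.19 if k=='board' else .11 )
    z=P[:,2]
    if k in('cradle','board'):
        lo=(.045,.062) if k=='cradle' else (.058,.075)
        m=near&(z>lo[0])&(z<lo[1]); p=P[m]
        print(n,k,m.sum(),rect(p),'z',np.percentile(p[:,2],[50,95]))
        if k=='board':
            m=near&(z>.005)&(z<.018);print('  top',m.sum(),np.median(z[m]),rect(P[m]))
        else:
            m=near&(I[:,0]>I[:,2]+50)&(z>.012)&(z<.04);print('  tubeish',m.sum())
    else:
        m=near&(z>.09)&(I.min(1)>110); p=P[m]
        # plane fit on top face
        q=p.copy()
        for _ in range(8):
            A=np.c_[q[:,:2],np.ones(len(q))]; s=np.linalg.lstsq(A,q[:,2],rcond=None)[0]
            r=np.c_[p[:,:2],np.ones(len(p))]@s-p[:,2]; q=p[abs(r)<.004]
        nn=np.array([-s[0],-s[1],1]);nn/=np.linalg.norm(nn)
        print(n,k,len(p),len(q),'tilt',np.degrees(np.arccos(nn[2])),'yaw',np.degrees(np.arctan2(s[1],s[0])),rect(q),'zc',np.array([*(rect(q)[:2]/1000),1])@s)
E
```

```text
cap1 [0.625 0.316 0.118]
cap2 [ 0.596 -0.32   0.122]
cradle [0.7   0.012 0.022]
board [ 0.487 -0.001  0.011]
reagent [0.651 0.154 0.113]
wash [0.766 0.169 0.122]
flask [ 0.754 -0.17   0.072]
beaker [ 0.649 -0.166  0.01 ]
dish [ 0.378 -0.353  0.004]
jar [0.403 0.344 0.066]
top table z med 0.001837542772312739
scene table z med 0.0033970116957058316
top cap1 1611 1097 tilt 34.303627583150494 yaw 1.6944219615260594 [634.3 317.5 109.9  67.2   2.5] zc 0.12469191329964985
top cap2 1686 1116 tilt 34.440787858087866 yaw 5.10729275597333 [ 602.2 -326.1  110.8   67.5    7.3] zc 0.12362305996591055
top cradle 182 [701.2  13.6 159.9  66.3   6.9] z [0.05529654 0.06022623]
  tubeish 277
top board 458 [542.6  -0.8 264.7 305.8  11.3] z [0.06712952 0.0728503 ]
  top 8273 0.012972957331237378 [487.3   0.5 374.7 376.7  17.1]
scene cap1 780 696 tilt 34.652397004603706 yaw 2.4291046772550895 [632.6 322.2 115.7  65.8   2.6] zc 0.12865600038133929
scene cap2 853 183 tilt 25.445660025647946 yaw -6.750061723965983 [ 608.2 -320.5  123.9   69.5    8.4] zc 0.12412876791605909
scene cradle 217 [695.7  18.4 161.1  66.9   6.9] z [0.05555287 0.06016213]
  tubeish 219
scene board 318 [535.9  -1.1 261.1 314.9  10.4] z [0.06855043 0.07329732]
  top 5125 0.01324582882387082 [484.6   0.7 377.6 371.5  32.8]
```

```bash
python3 - <<'E'
from h import *
c=np.load('top0.npz'); im=c['image'][:,:,::-1]
a=cv2.resize(im[140:320,150:410],None,fx=3,fy=3,interpolation=cv2.INTER_CUBIC)
cv2.imwrite('pics/crop0.png',a)
E
```

```text
(no output)
```

View pics/crop0.png

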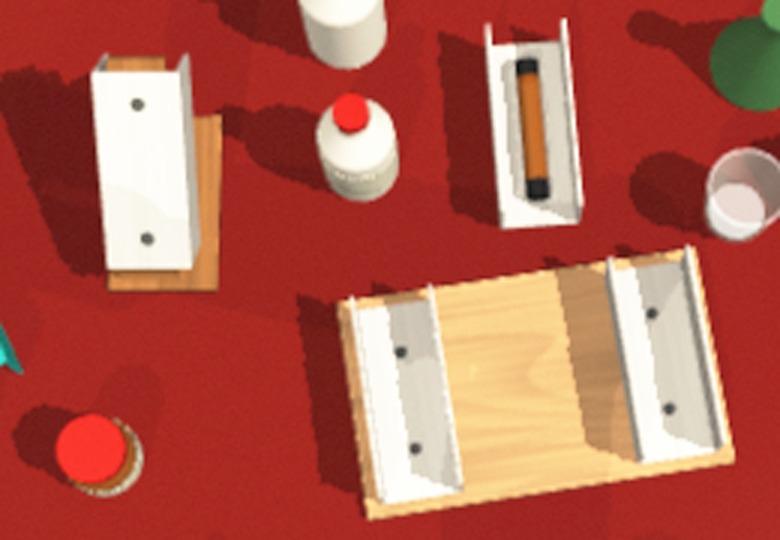

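The crop shows the board's fixed channels yawed about 8–9° and both rims clear. My board box also caught the cradle's end, so I'll refine that fit and compare the two cameras' biases.

```bash
python3 - <<'E'
from h import *
from scipy.optimize import least_squares
from scipy.spatial import cKDTree
for n in('top','scene'):
  c=np.load(n+'0.npz'); w=cloud(c); P=w.reshape(-1,3); z=P[:,2]
  # local table height
  m=(abs(P[:,0]-.5)<.3)&(abs(P[:,1])<.3)&(z<.008); print(n,'table',np.median(z[m]))
  for nm,(x0,y0),yaw0,offs,zr in [('board',(.487,0),8,(-135.5,-72.5,72.5,135.5),.067),('cradle',(.699,.015),7,(-31.5,31.5),.055)]:
    def model(p):
        s=np.linspace(-80,80,81); q=np.array([(a,b) for b in offs for a in s]); a=np.radians(p[2])
        return q@np.array([[np.cos(a),np.sin(a)],[-np.sin(a),np.cos(a)]])+p[:2]
    near=(np.hypot(P[:,0]-x0,P[:,1]-y0)<(.17 if nm=='board' else .1))
    d=z-np.median(z[m]); q=P[near&(abs(d-zr)<.006)][:,:2]*1000
    p=np.array([x0*1000,y0*1000,yaw0],float)
    f=lambda p: np.r_[np.clip(cKDTree(model(p)).query(q)[0],0,8), np.clip(cKDTree(q).query(model(p))[0],0,8)*.7]
    from scipy.optimize import minimize
    r=min((minimize(lambda p:(f(p)**2).mean(),p+np.array([a,b,0]),method='Nelder-Mead') for a in(-6,6) for b in(-5,5)),key=lambda r:r.fun)
    print(n,nm,len(q),np.round(r.x,1),r.fun**.5, np.median(z[near&(abs(d-zr)<.006)]))
E
```

```text
top table 0.0013577565853916118
top board 365 [488.5   4.7  11.4] 1.0453188954953587 0.0680543195406591
top cradle 161 [701.3  13.8   6.6] 1.0141676204952215 0.055844977384210015
scene table 0.0027927350105634297
scene board 250 [483.5   9.3  11.4] 1.2170476659745346 0.06969119668188606
scene cradle 170 [695.2  18.4   7. ] 1.1165428449887376 0.05659220029694911
```

```bash
cat > go.py <<'E'
import sys,numpy as np
from workcell import env
from scipy.spatial.transform import Rotation as R
def tool():
    s=env.state(); return s,R.from_euler('xyz',s['ee_rot']).as_matrix()
def plan(x,y,z,yaw=None):
    """mm, deg: yaw = channel x-axis yaw (jaw axis is 90 deg from it)"""
    s,M=tool(); p=s['ee_pos']*1000; tw=0.
    if yaw is not None:
        ja=np.degrees(np.arctan2(M[1,1],M[0,1])); d=(yaw+90-ja+90)%180-90
        tw=-np.radians(d)           # tool x is down
    M2=M@R.from_rotvec([tw,0,0]).as_matrix()
    sh=M2.T@(np.array([x,y,z])-p)
    print('t%.2f'%s['t'],'pos',p.round(1),'down',M[:,0].round(3),'jawyaw%.1f'%np.degrees(np.arctan2(M[1,1],M[0,1])),'q',s['q'].round(2),'w%.1f'%(s['gripper_width']*1e3),'F',s['wrist_force'].round(1))
    print('twist',round(tw,3),'then shift',sh.round(1))
    print('axes y',M2[:,1].round(3),'z',M2[:,2].round(3))
if __name__=='__main__': plan(*map(float,sys.argv[1:]))
E
python3 go.py 698 16 200 6.8
```

```text
t0.10 pos [225.  582.4 247.1] down [-0.001 -0.002 -1.   ] jawyaw68.9 q [ 1.09  0.22  1.61  0.    1.31 -0.11] w85.2 F [-0.4 -0.2  0.1]
twist -0.488 then shift [  47.7 -618.3  402.7]
axes y [-0.118  0.993 -0.002] z [ 0.993  0.118 -0.001]
```

```bash
python3 -m jog '[[1,[0,-25,25],-0.163],[1,[0,-35,30],-0.163],[1,[0,-45,35],-0.162],[1,[0,-50,35],0],[1,[0,-50,35],0],[1,[0,-50,35],0],[1,[0,-50,35],0],[1,[0,-50,35],0],[1,[0,-50,35],0],[1,[0,-50,35],0]]'; python3 go.py 698 16 150 6.8
```

```text
t: 1.35
ee_pos: [0.5805, 0.1437, 0.2478]
ee_rot: [2.704, 1.57, 2.823]
wrist_force: [-0.4, 0.4, 0.9]
gripper_width: 0.0851
t1.35 pos [580.5 143.7 247.8] down [-0.001  0.    -1.   ] jawyaw96.8 q [ 0.13  0.16  1.68  0.    1.3  -1.56] w85.1 F [-0.4  0.4  0.9]
twist 0.0 then shift [  97.7 -140.8  101.6]
axes y [-0.118  0.993  0.   ] z [ 0.993  0.118 -0.001]
```

```bash
python3 -m jog '[[1,[0,-40,28],0],[1,[0,-45,32],0],[1,[0,-40,28],0],[1,[20,-16,14],0],[1,[38,0,0],0],[1,[40,0,0],0],[1,[0,0,0],0],[1,[0,0,0],0],[1,[0,0,0],0],[1,[0,0,0],0]]' 25; python3 go.py 698 16 34 6.8
python3 - <<'E'
from workcell import cams;import cv2,numpy as np
a=cams.capture('scene')['image'][:,:,::-1];b=cams.capture('top')['image'][:,:,::-1]
o=np.hstack([cv2.resize(a[230:350,230:370],None,fx=2.8,fy=4.0*0.7),cv2.resize(b[120:240,260:400],None,fx=2.8,fy=2.8)])
cv2.imwrite('pics/g1.png',o)
E
```

```text
t: 2.6
ee_pos: [0.6991, 0.0176, 0.1527]
ee_rot: [-0.201, 1.567, -0.082]
wrist_force: [0.7, -0.3, -0.4]
gripper_width: 0.0855
t2.60 pos [699.1  17.6 152.7] down [ 0.004 -0.    -1.   ] jawyaw96.8 q [-0.08  0.45  1.5  -0.    1.19 -1.77] w85.5 F [ 0.7 -0.3 -0.4]
twist 0.001 then shift [118.7  -1.4  -1.7]
axes y [-0.118  0.993 -0.001] z [0.993 0.118 0.004]
```

View pics/g1.png

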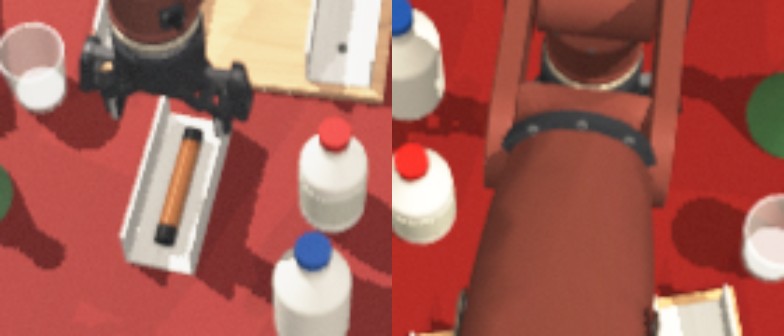

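The jaws hang above the cradle (fingers about px 100,95 and 225,115 in the left half) and look lined up. I'll descend and close.

```bash
python3 -m jog '[[1,[35,0,0],0],[1,[35,0,0],0],[1,[30,0,0],0],[1,[17,0,0],0],[1,[0,0,0],0],[0.85,[0,0,0],0],[0.8,[0,0,0],0],[0.7,[0,0,0],0],[0.6,[0,0,0],0],[0.6,[0,0,0],0]]' 25; python3 go.py 698 16 34 6.8
python3 - <<'E'
from workcell import cams;import cv2,numpy as np
c=cams.capture('scene');np.savez('s1.npz',**c);a=c['image'][:,:,::-1]
cv2.imwrite('pics/g2.png',cv2.resize(a[200:340,220:380],None,fx=4,fy=4))
E
```

```text
t: 3.95
ee_pos: [0.6994, 0.0173, 0.0355]
ee_rot: [-0.247, 1.567, -0.128]
wrist_force: [0.1, -0.2, 4.6]
gripper_width: 0.0653
t3.95 pos [699.4  17.3  35.5] down [ 0.003 -0.    -1.   ] jawyaw96.8 q [-0.08  0.6   1.53 -0.    1.01 -1.77] w65.3 F [ 0.1 -0.2  4.6]
twist 0.001 then shift [ 1.5 -1.2 -1.6]
axes y [-0.118  0.993 -0.001] z [0.993 0.118 0.003]
```

View pics/g2.png

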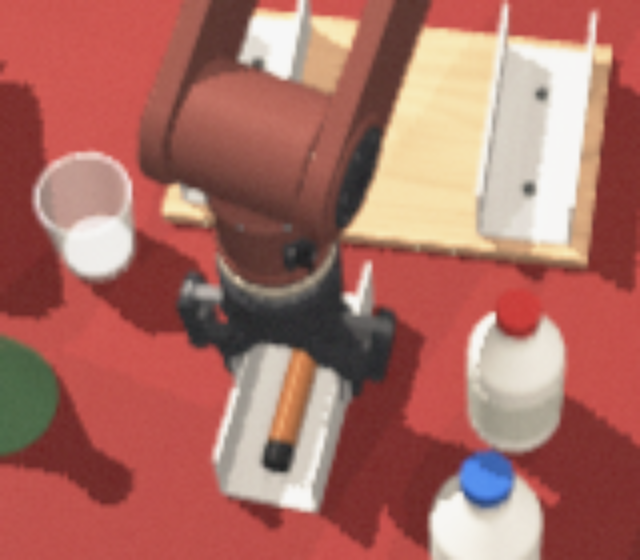

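```bash
python3 -m jog '[[0.6,[0,0,0],0],[0.6,[-3,0,0],0],[0.6,[-7,0,0],0],[0.6,[-11,0,0],0],[0.6,[-14,0,0],0],[0.6,[-15,0,0],0],[0.6,[-14,0,-2],0],[0.6,[-11,0,-5],0],[0.6,[-6,0,-9],0],[0.6,[-2,0,-13],0]]' 40; python3 go.py 487 8 118.5 11.4
python3 - <<'E'
from workcell import cams;import cv2,numpy as np
c=cams.capture('scene');np.savez('s1.npz',**c);a=c['image'][:,:,::-1]
cv2.imwrite('pics/g3.png',cv2.resize(a[170:320,220:380],None,fx=4,fy=4))
E
```

```text
t: 5.25
ee_pos: [0.6683, 0.014, 0.1167]
ee_rot: [-0.501, 1.571, -0.382]
wrist_force: [0.2, 0.6, -2.0]
gripper_width: 0.0657
t5.25 pos [668.3  14.  116.7] down [ 0. -0. -1.] jawyaw96.8 q [-0.08  0.44  1.59 -0.    1.11 -1.77] w65.7 F [ 0.2  0.6 -2. ]
twist -0.08 then shift [  -1.8   30.  -178.9]
axes y [-0.198  0.98  -0.   ] z [0.98  0.198 0.   ]
```

View pics/g3.png

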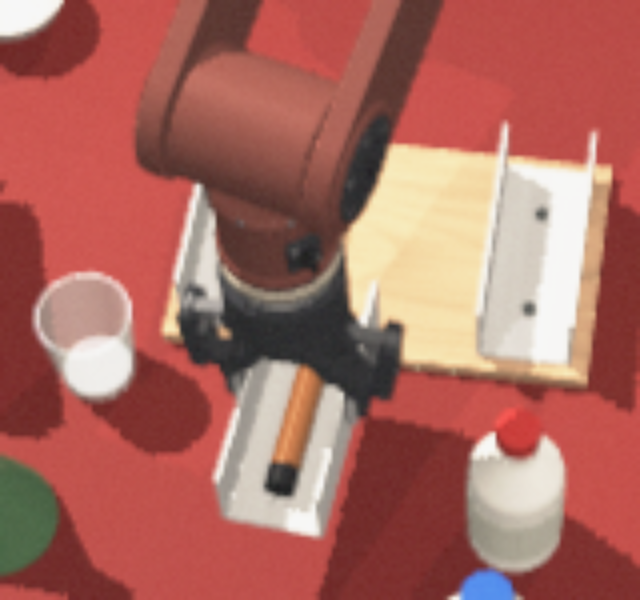

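Cradle is lifted level, with the tube still along its middle (px 300,425).

```bash
python3 -m jog '[[0.6,[0,3,-16],-0.02],[0.6,[0,3,-20],-0.02],[0.6,[0,3,-22],-0.02],[0.6,[0,3,-22],-0.02],[0.6,[0,3,-22],0],[0.6,[0,3,-22],0],[0.6,[0,3,-20],0],[0.6,[0,3,-16],0],[0.6,[0,3,-11],0],[0.6,[0,3,-6],0]]' 40; python3 go.py 487 8 48.5 11.4
```

```text
t: 6.55
ee_pos: [0.4886, 0.0124, 0.116]
ee_rot: [2.773, 1.57, 2.972]
wrist_force: [0.1, -0.5, -2.5]
gripper_width: 0.0652
t6.55 pos [488.6  12.4 116. ] down [-0.  0. -1.] jawyaw101.4 q [-0.12  0.09  2.03  0.    1.02 -1.89] w65.2 F [ 0.1 -0.5 -2.5]
twist 0.0 then shift [67.5 -4.  -2.4]
axes y [-0.198  0.98   0.   ] z [ 0.98   0.198 -0.   ]
```

```bash
python3 -m jog '[[0.6,[0,-2,-1],0],[0.6,[4,-2,-1],0],[0.6,[9,0,0],0],[0.6,[12,0,0],0],[0.6,[13,0,0],0],[0.6,[12,0,0],0],[0.6,[8,0,0],0],[0.6,[4,0,0],0],[0.6,[2,0,0],0],[0.6,[1,0,0],0]]' 40; python3 go.py 487 8 47.5 11.4
python3 - <<'E'
from workcell import cams;import cv2,numpy as np
c=cams.capture('scene');np.savez('s1.npz',**c);a=c['image'][:,:,::-1]
cv2.imwrite('pics/g4.png',cv2.resize(a[170:290,240:400],None,fx=5,fy=5,interpolation=cv2.INTER_CUBIC))
E
```

```text
t: 7.8
ee_pos: [0.4887, 0.008, 0.0516]
ee_rot: [-0.326, 1.57, -0.127]
wrist_force: [0.3, -0.8, -1.4]
gripper_width: 0.0654
t7.80 pos [488.7   8.   51.6] down [ 0.001 -0.    -1.   ] jawyaw101.4 q [-0.13  0.2   2.06  0.    0.88 -1.9 ] w65.4 F [ 0.3 -0.8 -1.4]
twist 0.0 then shift [ 4.1  0.4 -1.7]
axes y [-0.198  0.98  -0.   ] z [0.98  0.198 0.001]
```

View pics/g4.png

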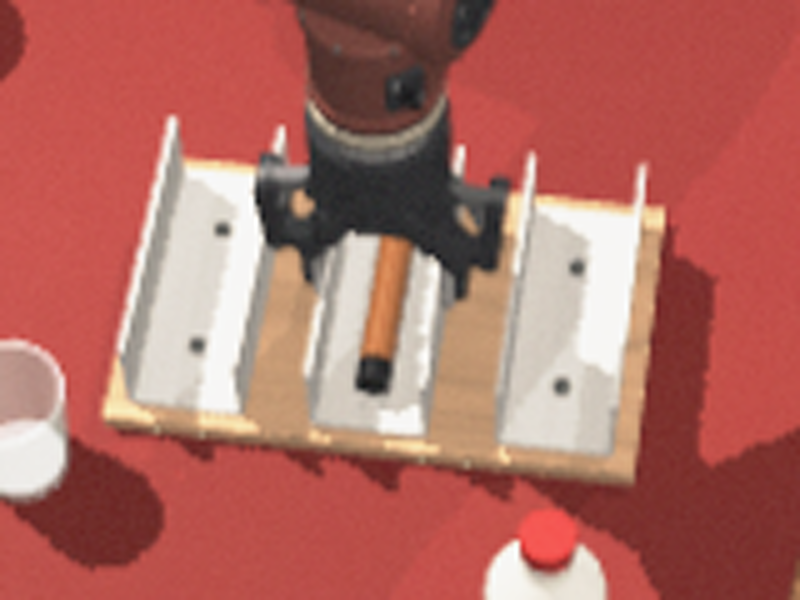

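The cradle sits just above the board, about flush and midway (front edge 310–425, neighbours at 240 and 500). I'll lower the last few mm, release and rise.

```bash
python3 -m jog '[[0.6,[2,0,0],0],[0.6,[2,0,0],0],[0.6,[0.5,0,0],0],[0.75,[0,0,0],0],[0.85,[0,0,0],0],[0.95,[0,0,0],0],[0.95,[-10,0,0],0],[0.95,[-30,0,0],0],[1,[-60,0,0],0],[1,[-60,0,0],0]]' 40; python3 go.py 600 318 220 2
```

```text
t: 9.1
ee_pos: [0.4879, 0.0081, 0.2086]
ee_rot: [2.803, 1.57, 3.002]
wrist_force: [1.3, 0.0, 0.2]
gripper_width: 0.0855
t9.10 pos [487.9   8.1 208.6] down [-0.  0. -1.] jawyaw101.4 q [-0.13 -0.04  1.97  0.    1.21 -1.9 ] w85.5 F [1.3 0.  0.2]
twist 0.164 then shift [-11.4 305.8 122.8]
axes y [-0.035  0.999  0.   ] z [ 0.999  0.035 -0.   ]
```

```bash
python3 -m jog '[[1,[-5,22,8],0.055],[1,[-5,30,12],0.055],[1,[-5,34,14],0.054],[1,[-5,34,14],0],[1,[0,34,14],0],[1,[0,34,14],0],[1,[0,34,14],0],[1,[0,30,12],0],[1,[0,24,10],0],[1,[0,16,8],0]]'; python3 - <<'E'
from h import *
th=np.radians(35)
from scipy.optimize import minimize
for n in('top','scene'):
  c=np.load(n+'0.npz'); P=cloud(c).reshape(-1,3)*1000; I=c['image'].reshape(-1,3).astype(int)
  P[:,2]-= 1.4 if n=='top' else 2.8
  for k,(x,y,yaw,z) in {'cap1':(625,317,2,118),'cap2':(597,-322,6,118)}.items():
    near=(abs(P[:,0]-x)<90)&(abs(P[:,1]-y)<60)&(P[:,2]>55)&(I.min(1)>90)&(I.max(1)-I.min(1)<60)
    p=P[near]
    for it in range(12):
      a=np.radians(yaw)
      ex=np.array([np.cos(th)*np.cos(a),np.cos(th)*np.sin(a),np.sin(th)]);ey=np.array([-np.sin(a),np.cos(a),0]);ez=np.cross(ex,ey)
      h=(p-[x,y,z])@ez
      if it==0: # find the top plane
        hh=np.histogram(h,np.arange(-20,21,2)); h0=hh[1][hh[0].argmax()]+1
        x,y,z=np.array([x,y,z])+h0*ez; continue
      q=p[abs(h)<3.5]; h=(q-[x,y,z])@ez
      uv=np.c_[(q-[x,y,z])@ex,(q-[x,y,z])@ey]
      (cx,cy),(w,hgt),ang=cv2.minAreaRect(uv.astype(np.float32))
      if w<hgt: w,hgt,ang=hgt,w,ang-90
      ang=(ang+90)%180-90
      lo,hi=np.percentile(uv,[.5,99.5],axis=0)
      x,y,z=np.array([x,y,z])+np.median(h)*ez+cx*ex+cy*ey
      yaw+=.5*ang/np.cos(th)
    cen=np.array([x,y,z])-27.5*ez
    print(n,k,len(q),'topface centre',np.round([x,y,z],1),'yaw %.1f size %.1f %.1f'%(yaw,w,hgt),'cen',cen.round(1))
E
python3 go.py 600 318 220 2
```

```text
t: 10.35
ee_pos: [0.5892, 0.3077, 0.2272]
ee_rot: [0.126, 1.57, 0.162]
wrist_force: [0.4, -0.4, 0.0]
gripper_width: 0.0855
top cap1 1440 topface centre [621.5 316.8 114.4] yaw 2.8 size 163.7 67.1 cen [637.3 317.5  91.9]
top cap2 1473 topface centre [ 590.3 -327.6  113.9] yaw 7.9 size 162.9 67.6 cen [ 605.9 -325.5   91.4]
scene cap1 822 topface centre [617.5 321.5 115.3] yaw 2.6 size 169.4 65.8 cen [633.3 322.3  92.8]
scene cap2 592 topface centre [ 588.3 -322.3  116.2] yaw 8.2 size 169.3 68.9 cen [ 603.9 -320.    93.7]
t10.35 pos [589.2 307.7 227.2] down [ 0.  0. -1.] jawyaw92.1 q [ 0.38  0.32  1.53 -0.    1.29 -1.23] w85.5 F [ 0.4 -0.4  0. ]
twist 0.001 then shift [ 7.2  9.9 11.1]
axes y [-0.035  0.999  0.   ] z [0.999 0.035 0.   ]
```

```bash
python3 -m jog '[[1,[0,6,18],0],[1,[15,6,20],-0.011],[1,[30,0,0],0],[1,[30,0,0],0],[1,[25,0,0],0],[1,[10,0,0],0],[1,[0,0,0],0],[1,[0,0,0],0],[1,[0,0,0],0],[1,[0,0,0],0]]' 20; python3 go.py 626 319 105 2.7
python3 - <<'E'
from workcell import cams;import cv2,numpy as np
c=cams.capture('scene');np.savez('s1.npz',**c);a=c['image'][:,:,::-1]
cv2.imwrite('pics/g5.png',np.hstack([cv2.resize(a[230:350,360:460],None,fx=4,fy=4,interpolation=cv2.INTER_CUBIC),cv2.resize(a[180:280,250:380],None,fx=3,fy=4.8)]))
E
```

```text
t: 11.6
ee_pos: [0.6271, 0.3202, 0.1179]
ee_rot: [0.304, 1.569, 0.35]
wrist_force: [0.5, -0.3, -0.8]
gripper_width: 0.0855
t11.60 pos [627.1 320.2 117.9] down [ 0.002  0.001 -1.   ] jawyaw92.7 q [ 0.37  0.5   1.5  -0.    1.14 -1.24] w85.5 F [ 0.5 -0.3 -0.8]
twist -0.001 then shift [12.9 -1.1 -1.2]
axes y [-0.047  0.999  0.001] z [0.999 0.047 0.002]
```

View pics/g5.png

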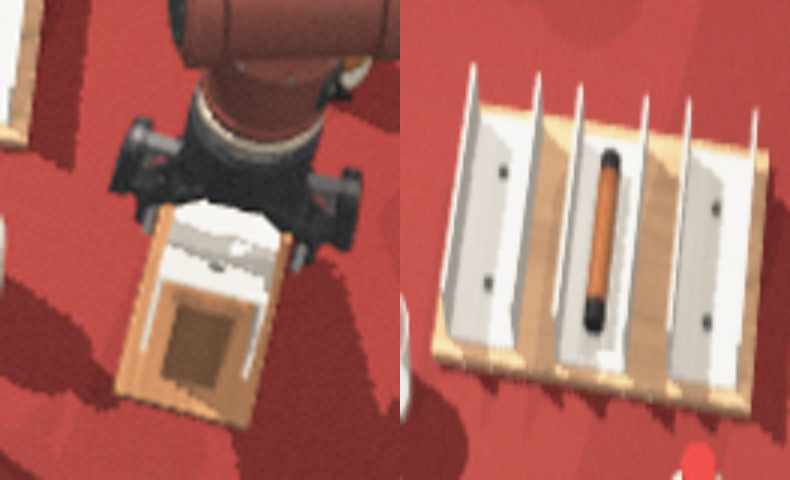

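Cradle and tube are nicely placed, and the fingers straddle cap1. I'll grip and lift it along its own z.

```bash
python3 -m jog '[[1,[8,0,0],0],[1,[5,0,0],0],[1,[0,0,0],0],[0.8,[0,0,0],0],[0.6,[0,0,0],0],[0.6,[0,0,0],0],[0.6,[0,0,0],0],[0.6,[-5,0,-3],0],[0.6,[-12,0,-8],0],[0.6,[-15,0,-10],0]]' 30; python3 go.py 626 319 105 2.7
python3 - <<'E'
from h import *
from workcell import cams
from scipy.spatial import cKDTree
from scipy.optimize import minimize
for n in('top','scene'):
  c=cams.capture(n); np.savez(n+'1.npz',**c); P=cloud(c).reshape(-1,3)*1000; z=P[:,2]
  for nm,offs in [('fixed',(-135.5,-72.5,72.5,135.5)),('mid',(-31.5,31.5))]:
    s=np.linspace(-80,80,81); Q=np.array([(a,b) for b in offs for a in s])
    def T(p): a=np.radians(p[2]); return Q@np.array([[np.cos(a),np.sin(a)],[-np.sin(a),np.cos(a)]])+p[:2]
    p0=np.array([488,5,11.4] if n=='top' else [483.5,9.3,11.4]); a=np.radians(11.4)
    d=P[:,:2]-p0[:2]; u=d@[np.cos(a),np.sin(a)]; v=d@[-np.sin(a),np.cos(a)]
    m=(abs(z-68.5)<6)&(abs(u)<90)&((abs(v)<48) if nm=='mid' else (abs(v)>60)&(abs(v)<145))
    q=P[m][:,:2]
    f=lambda p:(np.r_[np.clip(cKDTree(T(p)).query(q)[0],0,8),.7*np.clip(cKDTree(q).query(T(p))[0],0,8)]**2).mean()
    r=min((minimize(f,p0+[a,b,0],method='Nelder-Mead') for a in(-5,5) for b in(-4,4)),key=lambda r:r.fun)
    print(n,nm,len(q),r.x.round(1),round(r.fun**.5,2))
E
```

```text
t: 12.9
ee_pos: [0.6043, 0.3187, 0.1362]
ee_rot: [-2.871, 1.569, -2.825]
wrist_force: [-0.7, 0.7, -0.8]
gripper_width: 0.0654
t12.90 pos [604.3 318.7 136.2] down [-0.002 -0.001 -1.   ] jawyaw92.6 q [ 0.38  0.44  1.54  0.    1.16 -1.23] w65.4 F [-0.7  0.7 -0.8]
twist -0.001 then shift [31.1 -0.7 21.8]
axes y [-0.047  0.999 -0.001] z [ 0.999  0.047 -0.002]
top fixed 373 [488.3   4.7  11.3] 1.0
top mid 180 [490.9   5.4  11.4] 0.96
scene fixed 258 [483.8   9.2  11.5] 1.22
scene mid 133 [485.1   9.7  11.5] 1.17
```

```bash
python3 -m jog '[[0.6,[-18,0,-13],0],[0.6,[-18,0,-13],0],[0.6,[-12,0,-18],-0.04],[0.6,[0,-9,-25],-0.04],[0.6,[0,-10,-28],-0.04],[0.6,[0,-10,-28],-0.032],[0.6,[0,-10,-28],0],[0.6,[0,-8,-20],0],[0.6,[10,-4,-10],0],[0.6,[20,0,0],0]]' 30; python3 go.py 410 240 92 11.4
```

```text
t: 14.25
ee_pos: [0.4327, 0.2449, 0.1542]
ee_rot: [0.185, 1.568, 0.383]
wrist_force: [0.1, 0.5, -1.3]
gripper_width: 0.0656
t14.25 pos [432.7 244.9 154.2] down [ 0.003  0.001 -1.   ] jawyaw101.3 q [ 0.37  0.05  1.99  0.    1.1  -1.4 ] w65.6 F [ 0.1  0.5 -1.3]
twist -0.001 then shift [ 62.1  -0.4 -23.5]
axes y [-0.198  0.98   0.001] z [0.98  0.198 0.003]
```

```bash
python3 -m jog '[[0.6,[15,0,-12],0],[0.6,[20,0,-12],0],[0.6,[17,0,0],0],[0.6,[6,0,0],0],[0.6,[0,0,0],0],[0.6,[0,0,0],0],[0.6,[0,0,0],0],[0.6,[0,0,0],0],[0.6,[0,0,0],0],[0.6,[0,0,0],0]]' 20; python3 go.py 410 240 85 11.4
python3 - <<'E'
from workcell import cams;import cv2,numpy as np
c=cams.capture('scene');np.savez('s2.npz',**c);a=c['image'][:,:,::-1]
cv2.imwrite('pics/g6.png',cv2.resize(a[160:320,350:480],None,fx=3.7,fy=3.7,interpolation=cv2.INTER_CUBIC))
E
```

```text
t: 15.5
ee_pos: [0.409, 0.2402, 0.0959]
ee_rot: [0.213, 1.571, 0.411]
wrist_force: [0.1, 0.8, -1.8]
gripper_width: 0.0655
t15.50 pos [409.  240.2  95.9] down [ 0.  0. -1.] jawyaw101.4 q [ 0.38  0.09  2.07  0.    0.98 -1.39] w65.5 F [ 0.1  0.8 -1.8]
twist -0.001 then shift [10.9 -0.4  1. ]
axes y [-0.198  0.98   0.   ] z [0.98  0.198 0.   ]
```

View pics/g6.png

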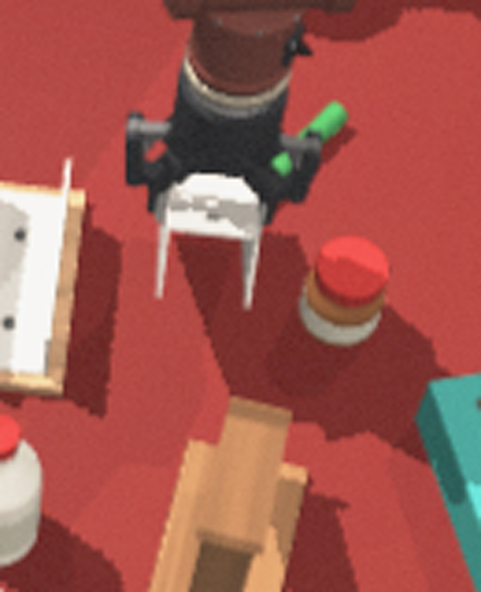

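Cap1 hangs clear (px 210,220) and is still tilted. The green tube is nearby, so I'll shift away a little and then lay the cap flat on the bench with a pivot.

```bash
python3 -m jog '[[0.6,[3,-5,12],0],[0.6,[8,-4,5],0],[0.6,[6,0,10],0],[0.6,[7,0,11],0],[0.6,[9,0,11],0],[0.6,[10,0,10],0],[0.6,[11,0,8],0],[0.6,[3,0,1],0],[0.6,[0,0,0],0],[0.6,[0,0,0],0]]' 20; python3 go.py 465 230 43 11.4
```

```text
t: 16.8
ee_pos: [0.4772, 0.2449, 0.0386]
ee_rot: [0.781, 1.57, 0.979]
wrist_force: [-0.1, -0.5, -2.1]
gripper_width: 0.0654
t16.80 pos [477.2 244.9  38.6] down [ 0.  0. -1.] jawyaw101.3 q [ 0.34  0.31  1.95  0.    0.88 -1.43] w65.4 F [-0.1 -0.5 -2.1]
twist -0.001 then shift [ -4.4 -12.2 -14.9]
axes y [-0.198  0.98   0.   ] z [0.98  0.198 0.   ]
```

```bash
cat > lev.py <<'E'
import sys
from h import *
from workcell import cams
# white-ish points along a channel: cap centre x,y (mm), yaw
def prof(x,y,yaw):
  a=np.radians(yaw)
  for n,b,dz in(('top',(2.3,-2.3),1.4),('scene',(-2.3,2.3),2.8)):
    c=cams.capture(n);np.savez(n+'_l.npz',**c); P=cloud(c).reshape(-1,3)*1000;I=c['image'].reshape(-1,3).astype(int)
    d=P[:,:2]-[x,y]-b; u=d@[np.cos(a),np.sin(a)];v=d@[-np.sin(a),np.cos(a)]
    ok=(I.min(1)>90)&(I.max(1)-I.min(1)<60)&(abs(v)<26)&(P[:,2]<150)
    print(n,[(k,int(((u>k)&(u<k+15)&ok).sum()),round(float(np.median(P[(u>k)&(u<k+15)&ok,2]))-dz,1)) for k in range(-105,105,15) if ((u>k)&(u<k+15)&ok).sum()>5])
if __name__=='__main__': prof(*map(float,sys.argv[1:]))
E
python3 lev.py 477 245 11.4; python3 go.py 477 245 43 11.4
```

```text
top []
scene [(-15, 73, 55.0), (0, 96, 55.8), (15, 90, 55.8), (30, 102, 56.1), (45, 107, 55.2), (60, 89, 56.0)]
t16.90 pos [476.9 244.8  38.6] down [-0.  0. -1.] jawyaw101.4 q [ 0.34  0.31  1.95  0.    0.88 -1.43] w65.4 F [-1.2 -0.2 -1.9]
twist -0.001 then shift [-4.4  0.2  0.1]
axes y [-0.198  0.98   0.   ] z [ 0.98   0.198 -0.   ]
```

```bash
python3 - <<'E'
from h import *
c=np.load('scene_l.npz');P=cloud(c).reshape(-1,3)*1000;I=c['image'].reshape(-1,3).astype(int)
a=np.radians(11.4);d=P[:,:2]-[476.9,244.8]-[-2.3,2.3];u=d@[np.cos(a),np.sin(a)];v=d@[-np.sin(a),np.cos(a)]
ok=(I.min(1)>90)&(I.max(1)-I.min(1)<60)&(abs(v)<50)&(abs(u)<110)&(abs(P[:,2]-58)<5)
print(np.percentile(u[ok],[97,99,99.7]),np.percentile(v[ok],[.3,1,99,99.7]))
p=np.c_[u,v][ok&(u>30)]; print(cv2.minAreaRect(p.astype(np.float32)))
E
python3 -m jog '[[0.8,[0,0,0],0],[0.85,[0,0,0],0],[0.9,[-2,0,0],0],[0.9,[-5,0,0],0],[0.9,[0,0,0],0],[0.75,[0,0,0],0],[0.6,[0,0,0],0],[0.6,[0,0,0],0],[0.6,[0,0,0],0],[0.6,[0,0,0],0]]' 40; python3 go.py 477 245 46 11.4
```

```text
[71.71267434 73.36289642 74.36106449] [-37.9899504  -33.64397107  31.90834066  33.3359501 ]
((53.46055603027344, -0.9711456298828125), (65.68433380126953, 46.365962982177734), 89.71446990966797)
t: 18.15
ee_pos: [0.4779, 0.2449, 0.0464]
ee_rot: [0.199, 1.57, 0.397]
wrist_force: [-0.7, -0.5, 5.1]
gripper_width: 0.0653
t18.15 pos [477.9 244.9  46.4] down [ 0.001  0.    -1.   ] jawyaw101.4 q [ 0.34  0.3   1.94  0.    0.9  -1.43] w65.3 F [-0.7 -0.5  5.1]
twist -0.001 then shift [ 0.4  0.2 -0.9]
axes y [-0.198  0.98   0.   ] z [0.98  0.198 0.001]
```

```bash
python3 -m jog '[[0.6,[-10,0,0],0],[0.6,[-25,0,0],0],[0.6,[-30,0,0],0],[0.6,[-18,-10,-2],0],[0.6,[0,-25,-5],0],[0.6,[0,-35,-7],0],[0.6,[0,-38,-7],0],[0.6,[0,-36,-7],0],[0.6,[0,-26,-5],0],[0.6,[0,-12,-2],0]]' 40; python3 go.py 480 59.5 80 11.4
```

```text
t: 19.4
ee_pos: [0.478, 0.0578, 0.1283]
ee_rot: [3.06, 1.569, -3.027]
wrist_force: [-0.3, 1.2, -1.8]
gripper_width: 0.0649
t19.40 pos [478.   57.8 128.3] down [-0.001 -0.    -1.   ] jawyaw101.2 q [-0.03  0.05  2.04 -0.    1.05 -1.79] w64.9 F [-0.3  1.2 -1.8]
twist -0.003 then shift [48.3  1.3  2.4]
axes y [-0.198  0.98   0.   ] z [ 0.98   0.198 -0.001]
```

```bash
python3 -m jog '[[0.6,[0,1.3,2.4],0],[0.6,[4,0,0],0],[0.6,[8,0,0],0],[0.6,[8,0,0],0],[0.6,[4,0,0],0],[0.6,[2,0,0],0],[0.6,[0,0,0],0],[0.6,[0,0,0],0],[0.6,[0,0,0],0],[0.6,[0,0,0],0]]' 40; python3 go.py 480 59.5 61.5 11.4
python3 - <<'E'
from workcell import cams;import cv2,numpy as np
c=cams.capture('scene');np.savez('s3.npz',**c);a=c['image'][:,:,::-1]
cv2.imwrite('pics/g7.png',cv2.resize(a[170:290,240:400],None,fx=5,fy=5,interpolation=cv2.INTER_CUBIC))
E
```

```text
t: 20.65
ee_pos: [0.4811, 0.0611, 0.103]
ee_rot: [-0.21, 1.57, -0.012]
wrist_force: [0.3, -0.0, -2.1]
gripper_width: 0.0652
t20.65 pos [481.1  61.1 103. ] down [ 0. -0. -1.] jawyaw101.4 q [-0.02  0.1   2.05  0.    0.99 -1.79] w65.2 F [ 0.3 -0.  -2.1]
twist -0.001 then shift [41.5 -1.4 -1.4]
axes y [-0.198  0.98  -0.   ] z [0.98  0.198 0.   ]
```

View pics/g7.png

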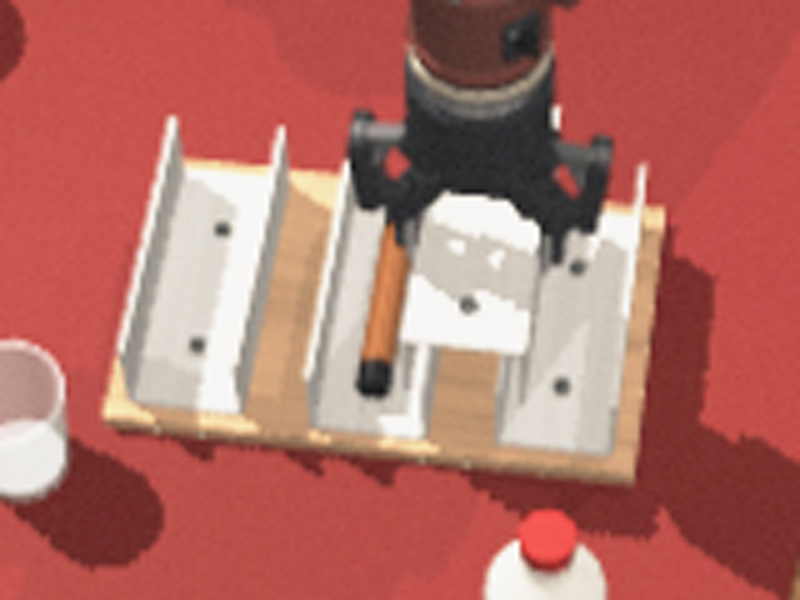

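Cap1 is over the +y gap, with its flanges straddling both neighbouring walls (px 430 and 505). I'll lower it the rest of the way.

```bash
python3 -m jog '[[0.6,[4,-1.4,-1],0],[0.6,[8,0,0],0],[0.6,[9,0,0],0],[0.6,[8,0,0],0],[0.6,[6,0,0],0],[0.6,[3,0,0],0],[0.6,[2,0,0],0],[0.6,[1,0,0],0],[0.6,[0,0,0],0],[0.6,[0,0,0],0]]' 40; python3 go.py 480 59.5 61.5 11.4; python3 lev.py 476 58 11.4
```

```text
t: 21.95
ee_pos: [0.4805, 0.0596, 0.062]
ee_rot: [-0.19, 1.57, 0.008]
wrist_force: [0.1, 0.5, -1.7]
gripper_width: 0.0652
t21.95 pos [480.5  59.6  62. ] down [ 0.  0. -1.] jawyaw101.4 q [-0.02  0.17  2.06  0.    0.9  -1.79] w65.2 F [ 0.1  0.5 -1.7]
twist -0.001 then shift [ 0.5  0.  -0.5]
axes y [-0.198  0.98  -0.   ] z [0.98  0.198 0.   ]
top [(-15, 7, 71.6)]
scene [(-30, 7, 70.0), (-15, 80, 71.2), (0, 80, 71.2), (15, 88, 71.3), (30, 98, 70.7), (45, 108, 70.2), (60, 107, 69.4), (75, 72, 45.1)]
```

```bash
python3 -m jog '[[0.6,[1,0,0],0],[0.7,[0,0,0],0],[0.85,[0,0,0],0],[0.9,[0,0,0],0],[0.9,[-10,0,0],0],[0.95,[-40,0,0],0],[1,[-50,0,0],0],[1,[-50,0,-15],0],[1,[-10,-30,10],0],[1,[0,-45,10],0]]' 40; python3 go.py 580 -325 220 8
```

```text
t: 23.3
ee_pos: [0.5016, -0.0131, 0.2241]
ee_rot: [-0.301, 1.565, -0.1]
wrist_force: [0.1, 0.6, -0.4]
gripper_width: 0.0853
t23.30 pos [501.6 -13.1 224.1] down [ 0.006 -0.001 -1.   ] jawyaw101.5 q [-0.17 -0.03  1.93  0.    1.24 -1.94] w85.3 F [ 0.1  0.6 -0.4]
twist 0.061 then shift [   4.7 -319.8   34.2]
axes y [-0.139  0.99  -0.001] z [0.99  0.139 0.006]
```

```bash
python3 -m jog '[[1,[0,-40,4],0.031],[1,[0,-45,6],0.03],[1,[0,-45,8],0],[1,[0,-45,8],0],[1,[0,-45,8],0],[1,[0,-40,6],0],[1,[0,-30,4],0],[1,[0,-20,2],0],[1,[0,-6,0],0],[1,[0,0,0],0]]' 30; python3 go.py 592 -325 118 8; python3 lev.py 476 58 11.4
```

```text
t: 24.55
ee_pos: [0.5923, -0.3182, 0.2208]
ee_rot: [1.856, 1.57, 1.993]
wrist_force: [0.3, 0.8, -0.1]
gripper_width: 0.0859
t24.55 pos [ 592.3 -318.2  220.8] down [-0.     0.001 -1.   ] jawyaw97.9 q [-0.6   0.34  1.52  0.    1.29 -2.31] w85.9 F [ 0.3  0.8 -0.1]
twist -0.002 then shift [102.8  -6.8  -1.2]
axes y [-0.139  0.99   0.001] z [ 0.99   0.139 -0.   ]
top [(-90, 92, 69.4), (-75, 144, 69.5), (-60, 138, 69.4), (-45, 142, 70.6), (-30, 141, 69.6), (-15, 138, 69.8), (0, 137, 69.8), (15, 137, 69.7), (30, 134, 69.9), (45, 137, 70.1), (60, 135, 69.8), (75, 24, 68.2)]
scene [(-90, 38, 69.1), (-75, 80, 71.2), (-60, 85, 70.5), (-45, 81, 70.0), (-30, 81, 70.5), (-15, 83, 70.3), (0, 83, 69.8), (15, 90, 70.1), (30, 98, 70.1), (45, 106, 70.2), (60, 109, 69.4), (75, 63, 50.1)]
```

```bash
python3 -m jog '[[1,[20,-5,0],0],[1,[35,-2,0],0],[1,[30,0,0],0],[1,[18,0,0],0],[1,[8,0,0],0],[1,[4,0,0],0],[0.85,[0,0,0],0],[0.75,[0,0,0],0],[0.6,[0,0,0],0],[0.6,[0,0,0],0]]' 30; python3 go.py 592 -325 105 8
python3 - <<'E'
from workcell import cams;import cv2,numpy as np
c=cams.capture('scene');a=c['image'][:,:,::-1]
cv2.imwrite('pics/g8.png',cv2.resize(a[170:280,140:250],None,fx=4,fy=4,interpolation=cv2.INTER_CUBIC))
E
```

```text
t: 25.9
ee_pos: [0.5942, -0.3261, 0.1073]
ee_rot: [-0.685, 1.568, -0.548]
wrist_force: [0.4, -0.1, 3.8]
gripper_width: 0.0653
t25.90 pos [ 594.2 -326.1  107.3] down [ 0.002 -0.001 -1.   ] jawyaw97.9 q [-0.61  0.46  1.57  0.    1.1  -2.31] w65.3 F [ 0.4 -0.1  3.8]
twist -0.002 then shift [ 2.3  1.4 -2. ]
axes y [-0.139  0.99  -0.002] z [0.99  0.139 0.002]
```

```bash
python3 -m jog '[[0.6,[-5,0,-3],0],[0.6,[-12,0,-8],0],[0.6,[-17,0,-12],0],[0.6,[-18,0,-13],0],[0.6,[-10,5,-12],-0.03],[0.6,[0,18,-20],-0.031],[0.6,[0,22,-24],0],[0.6,[0,25,-26],0],[0.6,[0,23,-24],0],[0.6,[0,18,-18],0]]' 30; python3 go.py 400 -225 96 11.4
```

```text
t: 27.2
ee_pos: [0.4119, -0.2432, 0.1665]
ee_rot: [2.507, 1.566, 2.705]
wrist_force: [0.3, -0.4, -1.4]
gripper_width: 0.0654
t27.20 pos [ 411.9 -243.2  166.5] down [-0.004  0.002 -1.   ] jawyaw101.3 q [-0.68 -0.01  2.02 -0.    1.13 -2.45] w65.4 F [ 0.3 -0.4 -1.4]
twist -0.001 then shift [70.6 20.  -7.9]
axes y [-0.198  0.98   0.003] z [ 0.98   0.198 -0.004]
```

View pics/g8.png

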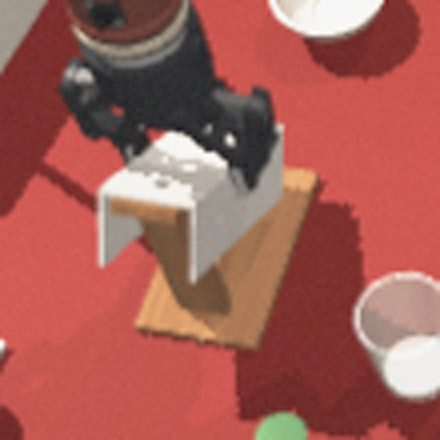

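Cap2 was gripped squarely (px 190,165) and has now been lifted. Next is the same bench levelling.

```bash
python3 -m jog '[[0.6,[10,8,0],0],[0.6,[20,6,0],0],[0.6,[22,3,0],0],[0.6,[14,0,0],0],[0.6,[4,0,0],0],[0.6,[0,0,0],0],[0.6,[3,0,8],0],[0.6,[6,0,8],0],[0.6,[6,0,10],0],[0.6,[7,0,11],0]]' 20; python3 go.py 468 -220 38.5 11.4
```

```text
t: 28.45
ee_pos: [0.4489, -0.2207, 0.0762]
ee_rot: [-1.574, 1.571, -1.376]
wrist_force: [-1.3, 1.4, 4.9]
gripper_width: 0.0659
t28.45 pos [ 448.9 -220.7   76.2] down [ 0. -0. -1.] jawyaw101.4 q [-0.6   0.18  2.02 -0.    0.94 -2.37] w65.9 F [-1.3  1.4  4.9]
twist -0.001 then shift [37.7 -3.  18.8]
axes y [-0.198  0.98  -0.   ] z [ 0.98   0.198 -0.   ]
```

```bash
python3 -m jog '[[0.6,[8,0,9],0],[0.6,[9,0,8],0],[0.6,[9,0,6],0],[0.6,[8,0,3],0],[0.6,[3,0,0],0],[0.6,[1,0,0],0],[0.6,[0,0,0],0],[0.6,[0,0,0],0],[0.6,[0,0,0],0],[0.6,[0,0,0],0]]' 20; python3 go.py 468 -220 38.5 11.4;python3 lev.py 474 -216 11.4
```

```text
t: 29.7
ee_pos: [0.4779, -0.2162, 0.0419]
ee_rot: [-0.37, 1.564, -0.172]
wrist_force: [-0.8, 5.0, 19.4]
gripper_width: 0.0656
t29.70 pos [ 477.9 -216.2   41.9] down [ 0.007 -0.001 -1.   ] jawyaw101.3 q [-0.56  0.28  1.98  0.    0.88 -2.33] w65.6 F [-0.8  5.  19.4]
twist -0.001 then shift [  3.3  -1.7 -10.5]
axes y [-0.198  0.98  -0.003] z [0.98  0.198 0.007]
top [(45, 24, 54.5), (60, 45, 55.6), (75, 23, 54.4)]
scene [(-90, 11, 52.9), (-75, 15, 54.8), (-15, 58, 55.5), (0, 80, 55.6), (15, 82, 54.9), (30, 85, 54.9), (45, 89, 54.6), (60, 84, 55.5), (75, 34, 55.6)]
```

```bash
python3 -m jog '[[0.7,[-2,0,0],0],[0.85,[0,0,0],0],[0.9,[-5,0,0],0],[0.9,[-2,0,0],0],[0.9,[0,0,0],0],[0.75,[0,0,0],0],[0.6,[0,0,0],0],[0.6,[0,0,0],0],[0.6,[0,0,0],0],[0.6,[0,0,0],0]]' 40; python3 go.py 477 -216 46.4 11.4; cat > ext.py <<'E'
import sys
from h import *
from workcell import cams
x,y,yaw,zt=map(float,sys.argv[1:]);a=np.radians(yaw)
for n,b,dz in(('top',(2.3,-2.3),1.4),('scene',(-2.3,2.3),2.8)):
  c=cams.capture(n);P=cloud(c).reshape(-1,3)*1000;I=c['image'].reshape(-1,3).astype(int)
  d=P[:,:2]-[x,y]-b;u=d@[np.cos(a),np.sin(a)];v=d@[-np.sin(a),np.cos(a)]
  ok=(I.min(1)>90)&(I.max(1)-I.min(1)<60)&(abs(v)<45)&(abs(u)<110)&(abs(P[:,2]-dz-zt)<5)
  m=ok&(abs(v)<26)
  if m.sum()>20: print(n,'u',np.percentile(u[m],[.5,2,98,99.5]).round(1),'v',np.percentile(v[ok],[.5,2,98,99.5]).round(1))
E
python3 ext.py 477 -216 11.4 55
```

```text
t: 31.05
ee_pos: [0.4735, -0.2159, 0.0471]
ee_rot: [-1.022, 1.57, -0.824]
wrist_force: [-0.2, -1.1, 3.6]
gripper_width: 0.0654
t31.05 pos [ 473.5 -215.9   47.1] down [ 0. -0. -1.] jawyaw101.4 q [-0.56  0.27  1.98 -0.    0.89 -2.33] w65.4 F [-0.2 -1.1  3.6]
twist -0.001 then shift [ 0.7 -0.8  3.4]
axes y [-0.198  0.98  -0.001] z [0.98  0.198 0.   ]
top u [42.6 45.5 76.9 77.2] v [ 1.9  4.1 33.6 34.1]
scene u [-82.8 -40.7  75.2  76.3] v [-34.6 -32.1  33.4  35.7]
```

```bash
python3 -m jog '[[0.6,[-10,0,0],0],[0.6,[-25,0,0],0],[0.6,[-30,0,0],0],[0.6,[-16,9,3],0],[0.6,[0,22,7],0],[0.6,[0,31,11],0],[0.6,[0,34,12],0],[0.6,[0,33,11],0],[0.6,[0,23,8],0],[0.6,[0,12,4],0]]' 40; python3 go.py 495.5 -43.6 103 11.4
```

```text
t: 32.4
ee_pos: [0.495, -0.0419, 0.1271]
ee_rot: [2.598, 1.569, 2.798]
wrist_force: [0.0, -1.0, -1.5]
gripper_width: 0.0648
t32.40 pos [495.  -41.9 127.1] down [-0.002  0.001 -1.   ] jawyaw101.5 q [-0.23  0.09  2.01  0.    1.05 -2.  ] w64.8 F [ 0.  -1.  -1.5]
twist 0.001 then shift [24.1 -1.8  0.2]
axes y [-0.198  0.98   0.001] z [ 0.98   0.198 -0.002]
```

```bash
python3 -m jog '[[0.6,[0,-2.5,0.5],0],[0.6,[4,0,0],0],[0.6,[8,0,0],0],[0.6,[8,0,0],0],[0.6,[4,0,0],0],[0.6,[0,0,0],0],[0.6,[0,0,0],0],[0.6,[0,0,0],0],[0.6,[0,0,0],0],[0.6,[0,0,0],0]]' 40; python3 go.py 495.5 -43.6 62 11.4; python3 ext.py 496 -43.6 11.4 112
```

```text
t: 33.65
ee_pos: [0.497, -0.0461, 0.104]
ee_rot: [-0.419, 1.57, -0.221]
wrist_force: [-0.4, 0.3, -1.3]
gripper_width: 0.0653
t33.65 pos [497.  -46.1 104. ] down [ 0. -0. -1.] jawyaw101.4 q [-0.23  0.13  2.01  0.    1.   -2.  ] w65.3 F [-0.4  0.3 -1.3]
twist -0.001 then shift [42.   2.8 -1. ]
axes y [-0.198  0.98  -0.   ] z [0.98  0.198 0.   ]
top u [-23.8 -23.3  75.6  77.4] v [-40.  -35.9  28.2  28.7]
scene u [-73.6 -19.5  79.7  81.4] v [-38.4 -35.6  29.4  33.3]
```

```bash
python3 -m jog '[[0.6,[0,2.8,-1],0],[0.6,[4,0,0],0],[0.6,[8,0,0],0],[0.6,[9,0,0],0],[0.6,[8,0,0],0],[0.6,[6,0,0],0],[0.6,[3,0,0],0],[0.6,[2,0,0],0],[0.6,[1,0,0],0],[0.6,[0,0,0],0]]' 40; python3 go.py 495.5 -43.6 62 11.4;  python3 ext.py 496 -43.6 11.4 70
```

```text
t: 35.0
ee_pos: [0.4955, -0.0436, 0.063]
ee_rot: [-0.421, 1.57, -0.223]
wrist_force: [0.4, -0.0, -2.1]
gripper_width: 0.065
t35.00 pos [495.5 -43.6  63. ] down [ 0. -0. -1.] jawyaw101.4 q [-0.23  0.2   2.03  0.    0.91 -2.  ] w65.0 F [ 0.4 -0.  -2.1]
twist -0.001 then shift [ 1.  0. -0.]
axes y [-0.198  0.98  -0.   ] z [0.98  0.198 0.   ]
scene u [-76.6 -21.4  78.9  80.2] v [-36.  -32.9  32.1  32.7]
```

```bash
python3 -m jog '[[0.6,[1.5,0,0],0],[0.7,[0,0,0],0],[0.85,[0,0,0],0],[0.9,[0,0,0],0],[0.9,[-10,0,0],0],[0.95,[-40,0,0],0],[1,[-50,0,0],0],[1,[-50,-40,0],0],[1,[-10,-60,0],0],[1,[0,-60,0],0]]' 40; python3 -m jog '[[1,[0,-60,0],0],[1,[0,-50,0],0],[1,[0,0,0],0],[1,[0,0,0],0],[1,[0,0,0],0],[1,[0,0,0],0],[1,[0,0,0],0],[1,[0,0,0],0],[1,[0,0,0],0],[1,[0,0,0],0]]'; python3 go.py 476 58 120 11.4; python3 ext.py 496 -43.6 11.4 70;python3 ext.py 476 58 11.4 70; python3 - <<'E'
from workcell import cams;import cv2,numpy as np
a=cams.capture('scene')['image'][:,:,::-1];b=cams.capture('top')['image'][:,:,::-1]
cv2.imwrite('pics/f.png',np.hstack([cv2.resize(a[175:285,250:390],(400,480),interpolation=cv2.INTER_CUBIC),cv2.resize(b[215:320,255:405],(400,480),interpolation=cv2.INTER_CUBIC)]))
E
```

```text
t: 36.35
ee_pos: [0.5284, -0.2015, 0.2236]
ee_rot: [-0.647, 1.565, -0.448]
wrist_force: [1.7, 1.7, -0.7]
gripper_width: 0.0854
t: 37.6
ee_pos: [0.5484, -0.3074, 0.2201]
ee_rot: [2.621, 1.571, 2.82]
wrist_force: [-0.1, -0.1, 0.4]
gripper_width: 0.0855
t37.60 pos [ 548.4 -307.4  220.1] down [-0.  0. -1.] jawyaw101.4 q [-0.62  0.25  1.63 -0.    1.26 -2.39] w85.5 F [-0.1 -0.1  0.4]
twist -0.001 then shift [100.1 372.5   1.3]
axes y [-0.198  0.98   0.   ] z [ 0.98   0.198 -0.   ]
top u [-79.2 -76.4  76.7  79.5] v [-33.1 -32.2  31.5  32.5]
scene u [-78.5 -75.9  78.1  80.6] v [-33.5 -32.4  31.6  32.6]
top u [-81.9 -79.7  74.6  76.9] v [-32.4 -31.5  31.7  32.8]
scene u [-83.3 -79.   75.3  77.6] v [-32.8 -32.1  31.8  32.8]
```

View pics/f.png

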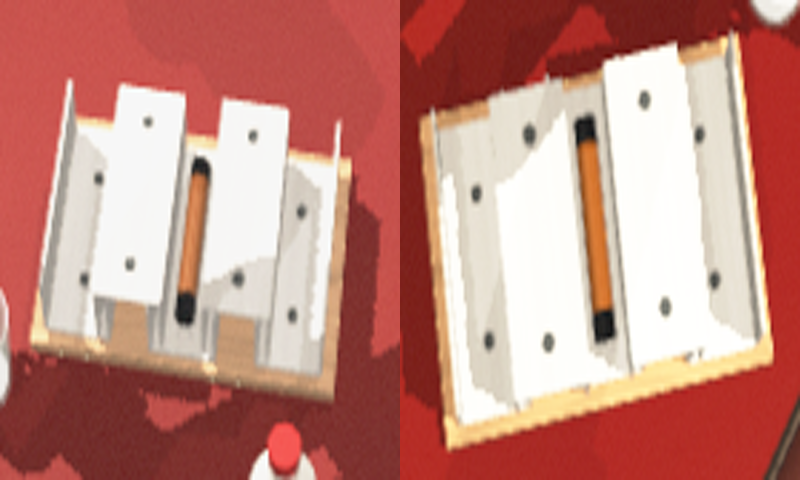

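```bash
python3 lev.py 495 -43.6 11.4;python3 lev.py 473 57.5 11.4; python3 - <<'E'
from h import *
for n in('top','scene'):
  c=np.load(n+'_l.npz');P=cloud(c).reshape(-1,3)*1000;I=c['image'].reshape(-1,3).astype(int)
  b=np.array([488.3,4.7] if n=='top' else [483.8,9.2]);a=np.radians(11.4)
  d=P[:,:2]-b;u=d@[np.cos(a),np.sin(a)];v=d@[-np.sin(a),np.cos(a)]
  m=(I[:,0]>I[:,2]+40)&(abs(v)<18)&(abs(u)<85)&(P[:,2]<48)&(P[:,2]>25)&(I[:,1]>50)&(I[:,0]<230)
  print(n,'tube',m.sum(),np.percentile(u[m],[2,50,98]).round(1),np.percentile(v[m],[2,50,98]).round(1),np.median(P[m,2]) if m.any() else 0)
  for lo,hi,nm in((-92,-60,'?'),):pass
  w=(I.min(1)>90)&(I.max(1)-I.min(1)<60)&(abs(u)<110)
  for nm,l,h,zz in(('fixL',125,145,68),('cap1',25,75,72),('mid',-12,12,20),('cap2',-75,-25,72),('fixR',-145,-125,68)):
    k=w&(v>l)&(v<h)&(abs(P[:,2]-zz)<7)
    if k.sum()>10: print('  ',nm,k.sum(),np.percentile(u[k],[1,3,97,99]).round(1),np.percentile(v[k],[1,99]).round(1))
E
```

```text
top [(-90, 54, 68.4), (-75, 156, 69.9), (-60, 143, 69.7), (-45, 141, 69.8), (-30, 140, 70.1), (-15, 134, 70.3), (0, 140, 69.5), (15, 138, 70.4), (30, 133, 69.9), (45, 135, 70.2), (60, 135, 69.9), (75, 56, 69.7)]
scene [(-90, 24, 69.1), (-75, 76, 70.4), (-60, 77, 70.0), (-45, 77, 70.6), (-30, 90, 70.0), (-15, 75, 69.9), (0, 91, 70.1), (15, 86, 70.3), (30, 81, 70.2), (45, 104, 69.5), (60, 118, 68.7), (75, 85, 65.0)]
top [(-90, 49, 70.0), (-75, 156, 69.6), (-60, 144, 69.7), (-45, 140, 69.6), (-30, 140, 69.4), (-15, 137, 70.3), (0, 143, 69.6), (15, 133, 70.5), (30, 138, 70.1), (45, 127, 69.8), (60, 136, 70.0), (75, 52, 70.0)]
scene [(-90, 27, 67.7), (-75, 81, 70.3), (-60, 79, 70.2), (-45, 81, 69.8), (-30, 88, 69.9), (-15, 78, 69.6), (0, 89, 70.4), (15, 85, 69.7), (30, 86, 69.7), (45, 109, 69.7), (60, 102, 69.6), (75, 92, 60.1)]
top tube 309 [-43.6   1.3  46.2] [-9.3  0.5  9.5] 36.44836219676439
   fixL 88 [-78.  -76.2  72.2  75.4] [133.7 136.9]
   cap1 1392 [-80.7 -77.6  73.1  76.3] [25.4 74.5]
   mid 184 [-78.7 -78.   79.8  80.6] [-12.   11.9]
   cap2 1380 [-78.6 -75.6  75.5  78.7] [-74.5 -25.5]
   fixR 112 [-76.4 -72.9  70.3  75.2] [-137.4 -133.1]
scene tube 191 [-40.1   3.9  47.6] [-9.3  1.   9.4] 38.60059030242158
   fixL 55 [-76.8 -75.2  77.4  78.8] [133.8 136.7]
   cap1 851 [-82.2 -78.   75.   77. ] [25.9 74.5]
   mid 126 [-79.6 -76.8  82.9  83.9] [-11.9  11.9]
   cap2 859 [-78.8 -74.9  77.2  79.7] [-74.6 -25.8]
   fixR 85 [-78.5 -75.4  76.   78.8] [-137.9 -132.6]
```

Everything is in place in the picture: both caps are down and the tube lies between them (px 193,240 in the left half). I'm handing in.

```bash
python3 -c "
from workcell import env
print(env.job_done(), env.state()['t'])"
```

```text
the job is handed in; nothing more can be done
the job is handed in; nothing more can be done
```

All three channels are on the board and the job is handed in, after about 38 s of the 72 s allowed. I placed the channel with the tube first. Each drainer channel was then lifted off, laid flat on the bench to level it, re-gripped higher and lowered over its gap.

**Last checks, from both cameras:**
- **Height and level:** both caps measure 70 mm high over almost their whole length, which is fully down and level. A few readings at one end came out lower in the scene camera, which I put down to the edge rather than tilt.
- **Ends:** relative to the fixed channels, cap1 is about 2–3 mm towards the robot, the middle channel about 1–2 mm away from it, and cap2 about 0. I took that as flush and did not nudge them.
- **Sideways:** the caps are within about 1 mm of the gap centres. The middle channel is within about 1 mm of midway and parallel.
- **Tube:** it lies along the middle of its channel.
- **Robot and bystanders:** the arm is clear of everything. I never touched the bystanders, but I did not re-measure their positions at the end.

**Disagreement:** the two cameras differ by about 5 mm in absolute position. I used their average, which matched the arm's own position to about 1 mm when it gripped the channels.

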